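# Clear jammed grinding balls from a feed tray

### The job

Two steel grinding balls have jammed side by side at the narrow outlet of the sloping feed tray, holding back the third. First slide the empty pan over so that it stands centred below the outlet, its far side close to the tray's foot; then nudge a blocking ball back up the slope and let go, again if they jam again, until all three balls have rolled out and lie in the pan. Do not lift any ball out of the tray, and do not disturb the pointed steel cone and the two brass weights that stand nearby.

Things in the scene. Friction and masses are not known exactly. Their poses are not given: they have to be found in the camera images.
- feed_tray: steel feed tray fixed to the bench, an open channel sloping down 8 degrees towards its own -x (roughly to the robot). Origin on the bench below the middle of the gate line; x uphill, y across, z up. Channel 82 mm wide inside, from x = 0 to an end wall at x = 168 mm; side walls 4 mm thick, 35 mm above the floor. Foot: base plate 6 mm thick, front edge at x = -10 mm
- gate (a point): middle of the tray floor at the gate line (x = 0), 64 mm above the bench. Two round posts, 10 mm across, 34 mm high, centred 34 mm either side of the middle and 5 mm downhill, leave an opening 58 mm wide: one 40 mm ball passes and rolls out by itself, two abreast jam, centres about 13 mm uphill of this line, 20 mm either side of the middle
- lip (a point): middle of the lower edge of the spout, 30 mm downhill of the gate line; floor 60 mm, underside 56 mm above the bench. The spout is 58 mm wide with walls 20 mm high. A fingertip let down before a jammed ball (whose downhill side is about 7 mm downhill of the gate line) can push it uphill with about 1 N, touching it at mid-height or below; pushed back 50 mm it lets the other ball out first
- ball_1: the first ball (its origin turns with it: use the point for its position)
- ball_2: the second ball (likewise)
- ball_3: the third ball (likewise)
- ball_1_center (a point): centre of a plain steel grinding ball, 40 mm across, 0.26 kg, loose in the feed tray; it is polished (friction 0.3) and rolls freely. The three balls are alike
- ball_2_center (a point): centre of a plain steel grinding ball, 40 mm across, 0.26 kg, loose in the feed tray; it is polished (friction 0.3) and rolls freely. The three balls are alike
- ball_3_center (a point): centre of a plain steel grinding ball, 40 mm across, 0.26 kg, loose in the feed tray; it is polished (friction 0.3) and rolls freely. The three balls are alike
- pan_centre (a point): centre of the inner floor (4 mm above the bench) of the loose aluminium pan, 150 mm (x) by 130 mm (y), walls 40 mm high, 4 mm thick, 0.5 kg, left or right of the spout. Its +x points from the grip tab to the far wall. It catches the balls well with its x axis along the tray's and its centre at x = -90 mm, y = 0 in the tray's frame: the far wall is then 5 mm before the foot
- pan_grip (a point): middle of the grip part of the pan's tab, 52 mm above the bench: an upright aluminium tab 10 mm thick (pan's x), 50 mm wide (y) on the middle of the pan's near wall (73 mm from the pan's centre), its top 64 mm above the bench
- cone: bystander: pointed steel cone standing on its flange, 30 mm across, 40 mm high, on the other side of the spout from the pan; origin at the centre of its underside
- weight: bystander: larger brass calibration weight with a knob, 38 mm across, 52 mm high, to the left of the tray; origin at the centre of its underside
- small_weight: bystander: small brass calibration weight with a knob, 24 mm across, 30 mm high, to the right of the tray; origin at the centre of its underside
Things that resemble listed ones, but are neither listed nor needed, are in the scene too. Leave any green, orange or purple look-alike of the ball_1 alone.

How it is judged (in metres and radians):
On the way, in this order (a step that is already met when the one before it is completed fails the run):
1. the pan stands below the outlet: its centre within 45 mm of the tray's middle line and 75 to 125 mm downhill of the gate line, flat on the bench (y of pan_centre in the frame of feed_tray between -0.045 and 0.045 m and x of pan_centre in the frame of feed_tray between -0.125 and -0.075 m and height (world z) of pan_centre below 0.012 m), for 0.2 s.
2. a first ball has come through the opening (x of any of ball_1_center, ball_2_center, ball_3_center in the frame of feed_tray below -0.03 m), for 0.02 s.
At the end, for the whole second after the job is handed in: all three balls lie in the pan (centres inside its walls and less than 50 mm above its floor), slower than 0.1 m/s, and the pan stands flat on the bench (floor below 12 mm, tilt under 0.1 rad) (x of ball_1_center in the frame of pan_centre between -0.07 and 0.07 m and y of ball_1_center in the frame of pan_centre between -0.06 and 0.06 m and z of each of ball_1_center, ball_2_center, ball_3_center in the frame of pan_centre below 0.05 m and linear speed of each of ball_1, ball_2, ball_3 below 0.1 m/s and x of ball_2_center in the frame of pan_centre between -0.07 and 0.07 m and y of ball_2_center in the frame of pan_centre between -0.06 and 0.06 m and x of ball_3_center in the frame of pan_centre between -0.07 and 0.07 m and y of ball_3_center in the frame of pan_centre between -0.06 and 0.06 m and height (world z) of pan_centre below 0.012 m and angle between pan_centre's own z axis and vertical below 0.1 rad); the robot touches nothing.
It fails at once if a ball is lifted out of the tray (its centre above 135 mm) (height (world z) of any of ball_1_center, ball_2_center, ball_3_center above 0.135 m).
It fails at once if the cone or one of the two weights is moved more than 30 mm (distance of any of cone, weight, small_weight from where it was at the start of the episode above 0.03 m).
It also fails if it takes over 45 s, if anything falls off the work surface, if the arm or the gripper's body presses on something with over 40 N, if the wrist force passes 120 N, or if a joint passes its speed limit or range.

### The arm

A 6-joint arm with a two-finger parallel gripper is mounted at the origin on a cart in front of the work surface, level with it; the furniture and walls round the work are solid. World frame = base frame: x ahead of the robot, y to its left, z up, the work surface at z = 0. Lengths are in mm, angles in rad, forces in N, time in s.
With the tool pointing down it reaches from about 250 to 725 mm from the base axis. Payload 4 kg.
Tool frame: the origin (TCP) lies at the very end of the fingers, on their centre line; the grasp point (between the pads) lies 19 mm behind it (env.tcp_to_grasp is the distance from the TCP to the grasp point, in mm); x points along the fingers, z is the direction in which the jaws open and shut, and the axes are right-handed (so a half turn about x gives the same grasp; the last joint's range is limited). The gripper opens to 85 mm and grips with 20 to 120 N. Pads are 22 mm wide; open, the fingers measure 114 mm over their backs; the gripper's body (76 mm by 85 mm) begins 54 mm behind the grasp point. The pads swing forward as they close: fully open they stand 13 mm farther back than shut.
Start: joints at [1.335, 0.241, 0.005, 1.335, 0, 1.571], TCP at [116.809, 486.164, 231.306] pointing down, gripper open.
Joint ranges: [-2.72, 2.72], [-1.05, 1.87], [-1.09, 1.28], [-1.99, 2.15], [-1.42, 1.44], [-3.14, 3.14]. Speed limits (rad/s): [2.79, 2.79, 3.14, 3.14, 3.14, 3.14].

### API

Orientations are given as [roll, pitch, yaw] about the fixed x, y, z axes, in that order (R = Rz(yaw) Ry(pitch) Rx(roll)).
In Python, from station import env gives the robot as it stands.
- The arm moves only by the tool move_arm, never from a script. Its argument "moves" is a list that holds one entry, the list of rows, each a list of 5 numbers: the shift along the tool's x, y, z in cm, then the turn about the tool's x in rad, then the finger opening in cm, from 0 to 8.54. In form: [[[tx, ty, tz, spin, jaw], ...]]. A call has 1 to 20 rows; each row shifts and turns the commanded pose from where the row before left it, along the tool's axes as they then stand; what a row does not reach is not made up. A row lasts 1/8 s, in which the tool goes at most 62.5 mm and 10.7 degrees, less where a joint would pass 70% of its speed; a pose out of reach is approached as far as the arm can. A call with a gripper value outside its range is refused whole. The fingers move at their own pace and stop on an object; the grip force is fixed at half the most. Time passes only in rows, so rows that do not move let the fingers close. It gives the time, the measured TCP pose, the force and the opening at its end, in the units of the state.
- env.read_state(): the state, without advancing time (a new reading comes with each control period).
- env.get_image(name): name is "scene" or "top"; returns a dict with "pixels" (400x640x3 uint8, red, green, blue), "z_map" (400x640 float32, mm along the optical axis (not along the pixel's ray), 0 where there is no reading), "camera_matrix" (3x3 intrinsics, pixels), "origin" and "rotation" of the camera in the world. Camera axes: x right, y up, looking along -z (the intrinsics and any distortion apply to the point x, -y, -z); pixel columns grow to the right and rows downward; lengths in mm; the calibration is good to about 2 mm. A picture is of the moment at which its call begins.
- env.job_done(): hands the job in, once; it reports no verdict.
The state is a dict: "clock": time; "joint_positions": joint angles; "qd": joint speeds; "joint_efforts": joint torques, N m; "tool_pos": TCP position; "orientation": TCP orientation; "force": force on the tool from outside, world axes, zero at the start; "moment": the same for the moment, N m; "finger_gap": finger opening in mm.
Only numpy, scipy, OpenCV 4.12 (cv2) and the standard library are available. Lean on these libraries where they do the work, as an engineer would, in place of code of your own. Each camera call takes 0.05 s, during which the arm holds its last target.

## Working session

There is one attempt and no reset: what is moved stays moved. The work goes in short steps, Python scripts to look and compute and a tool call to move; the robot and the scene stay as the last step left them, time stands still between calls to the robot, and variables do not carry over. Pictures are saved under pics/ and viewed, and the job is handed in when it is done.

Besides the shell and the picture viewer there is one more tool, called as name([rows], argument=value, ...), one row to a line, values as JSON. move_arm: Moves the arm, as the interface text tells. Its arguments: {"type":"object","properties":{"moves":{"type":"array","items":{"type":"array","items":{"type":"array","items":{"type":"number"}}}}},"required":["moves"]}

```bash
ls; mkdir -p pics
cat > h.py <<'E'
import numpy as np, cv2
from station import env
def grab(n):
    d=env.get_image(n); np.savez('last_%s.npz'%n,**d); return d
def load(n): return dict(np.load('last_%s.npz'%n))
def save(d,f,box=None,s=1):
    p=d['pixels'][:,:,::-1]
    if box: p=p[box[1]:box[3],box[0]:box[2]]
    p=cv2.resize(p,None,fx=s,fy=s,interpolation=cv2.INTER_CUBIC); cv2.imwrite('pics/'+f,p)
def pt(d,u,v,z=None):
    K=d['camera_matrix']; o=np.array(d['origin']).ravel(); R=np.array(d['rotation'])
    r=R@np.array([(u-K[0,2])/K[0,0],-(v-K[1,2])/K[1,1],-1])
    if z is not None: return o+r*(z-o[2])/r[2]
    return o+r*d['z_map'][int(v),int(u)]
E
python3 - <<'E'
from h import *
print(env.read_state())
for n in('scene','top'):
    d=grab(n); save(d,n+'0.png'); print(n,d['camera_matrix'],d['origin'],d['rotation'],[k for k in d])
E
```

```text
pics
{'clock': 0.0, 'joint_positions': array([ 1.33501017e+00,  2.41445521e-01,  3.70761479e-03,  1.33521797e+00,
       -2.66716395e-05,  1.57076103e+00]), 'qd': array([ 0.00185244,  0.00056597, -0.00106791,  0.00164125,  0.00129701,
        0.00049608]), 'joint_efforts': array([-1.43983361e-03, -3.72314715e+01,  2.52409852e+01,  1.70796853e-02,
       -2.07790245e-04, -4.95560244e-06]), 'tool_pos': array([116.66017944, 485.53334907, 230.3903884 ]), 'orientation': array([-3.12927803,  1.56863661, -1.79423254]), 'force': array([ 0.15200862, -0.53973531,  1.06594625]), 'moment': array([-0.00899258, -0.05306591, -0.01280746]), 'finger_gap': 85.55875153414382}
scene [[370.8177081    0.         320.24618212]
 [  0.         370.8177081  193.03876268]
 [  0.           0.           1.        ]] [ -2.4419186  328.18135262 553.58051397] [ 0.99387972 -0.02467854 -2.09812032] ['pixels', 'z_map', 'camera_matrix', 'origin', 'rotation']
top [[487.22170417   0.         316.54327218]
 [  0.         487.22170417 197.01106285]
 [  0.           0.           1.        ]] [ 551.34176572  -36.55534432 1043.60713712] [ 0.06316351 -0.03237353 -1.59103598] ['pixels', 'z_map', 'camera_matrix', 'origin', 'rotation']
```

Run:
```python
s=open('h.py').read()
s=s.replace("R=np.array(d['rotation'])","R=rot(d['rotation'])")
s=s.replace("def grab","from scipy.spatial.transform import Rotation as Ro\ndef rot(a): return Ro.from_euler('xyz',np.ravel(a)).as_matrix()\ndef grab",1)
open('h.py','w').write(s)
```

```text
(no output)
```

View pics/scene0.png

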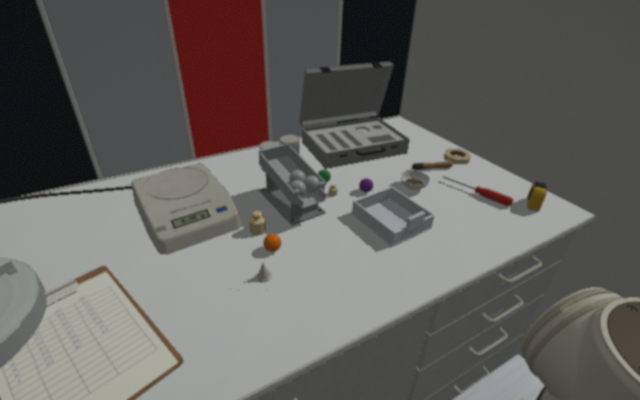

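View pics/top0.png

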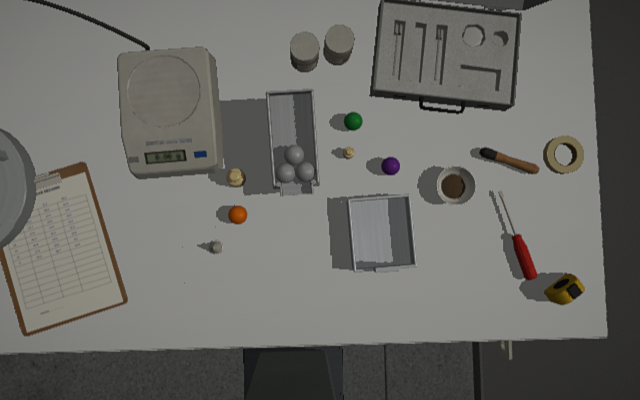

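Run:
```python
from h import *
d=load('top'); save(d,'topz.png',(200,80,430,290),3.4); 
d=load('scene'); save(d,'scenez.png',(240,130,450,290),3.8)
```

```text
(no output)
```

View pics/topz.png

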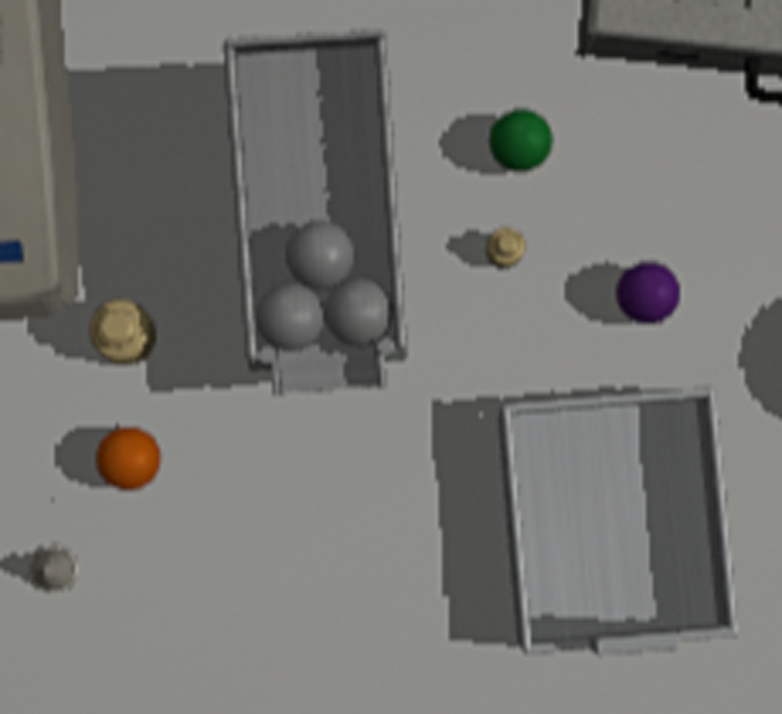

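View pics/scenez.png

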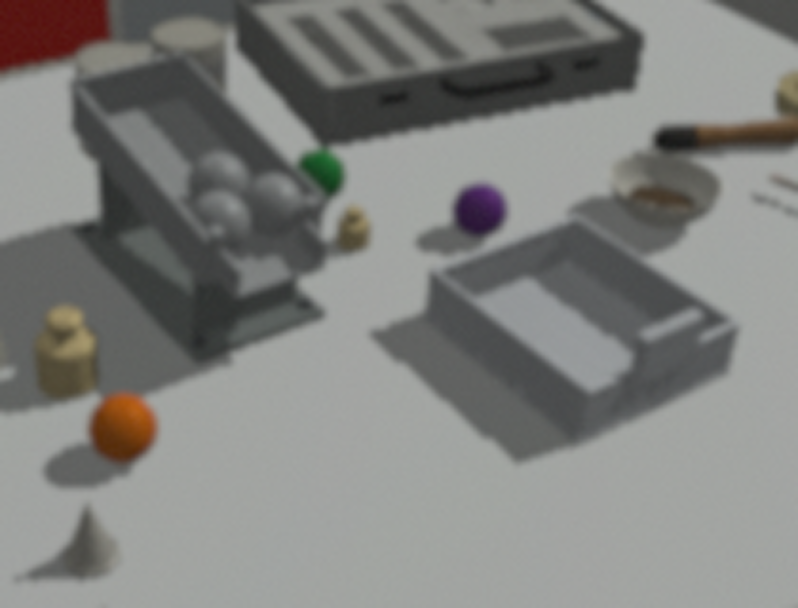

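Run:
```python
from h import *
d=load('top')
P=lambda u,v,z=None: pt(d,200+u/3.4,80+v/3.4,z)
tl,tr,br,bl=P(230,42,123),P(383,36,123),P(403,355,99),P(252,362,99)
print('tray',tl,tr,br,bl)
ax=((tl+tr)-(bl+br))/2; yaw=np.arctan2(ax[1],ax[0]); print('yaw',yaw,np.hypot(*ax[:2]))
print('mid low',(bl+br)/2)
lip=(P(275,392,80)+P(385,385,80))/2; print('spout end(lip) approx',lip)
for n,(u,v) in dict(b1=(290,315),b2=(358,311),b3=(320,254)).items(): print(n,P(u,v,90))
c=[P(505,408,40),P(713,392,40),P(735,632,40),P(525,650,40)]
print('pan',c,np.mean(c,0)); a=c[0]+c[1]-c[2]-c[3]; print('panyaw',np.arctan2(a[1],a[0]),np.linalg.norm(a)/2)
b=c[0]+c[3]-c[1]-c[2]; print(np.arctan2(b[1],b[0])-np.pi/2,np.linalg.norm(b)/2)
print('tab',P(597,650,64),P(676,645,64))
print('cone',P(55,568,10),'weight',P(122,332,25),'orange',P(128,458,20))
# depth check
for (u,v) in [(290,315),(358,311),(320,254),(580,500),(610,400),(470,690)]: print(P(u,v))
```

```text
tray [811.3658942   22.01899352 123.        ] [813.84980771 -64.20160268 123.        ] [634.99156529 -72.71586443  99.        ] [632.47851101  13.60584931  99.        ]
yaw 0.04728161252634066 179.07293885491558
mid low [633.73503815 -29.55500756  99.        ]
spout end(lip) approx [617.82979321 -30.52801497  80.        ]
b1 [660.11062182  -8.2184215   90.        ]
b2 [661.78607118 -47.53402662  90.        ]
b3 [695.3462927  -26.14726582  90.        ]
pan [array([ 606.78153485, -136.40257445,   40.        ]), array([ 614.2306929 , -264.10839249,   40.        ]), array([ 468.29343917, -272.80720315,   40.        ]), array([ 460.41902188, -144.92857533,   40.        ])] [ 537.4311722  -204.56168635   40.        ]
panyaw 0.05886051505084635 146.403421879685
0.05988335498153363 128.02169828726798
tab [ 461.61033973 -184.89748285   64.        ] [ 463.45751336 -231.82410199   64.        ]
cone [514.64868752 141.54242748  10.        ] weight [658.72978439  96.97654208  25.        ] orange [581.37817227  94.72712768  20.        ]
[658.05203556  -8.7547331  108.04820439]
[660.65276589 -47.42137076  99.78527598]
[692.40817952 -26.35962104 109.45637235]
[ 549.95621966 -186.11740754    2.21066192]
[ 610.30188398 -200.20639342   43.12727309]
[ 432.70306091 -114.16840865   -0.57871508]
```

```bash
cat >> h.py <<'E'
def tool(target,psi):
    """target TCP mm, psi = desired world yaw of jaw axis (mod pi)"""
    s=env.read_state(); R=rot(s['orientation']); p=np.array(s['tool_pos'])
    print('clock',s['clock'],'tcp',p.round(1),'F',np.round(s['force'],1),'gap',round(s['finger_gap'],1))
    print('local shift cm',(R.T@(np.array(target)-p)/10).round(2))
    z=R[:,2]; cur=np.arctan2(z[1],z[0]); dw=(psi-cur+np.pi/2)%np.pi-np.pi/2
    print('jaw yaw',cur,'spin about tool x (down) ',-dw,'toolx',R[:,0].round(3),'y',R[:,1].round(3),'z',z.round(3),'q',np.round(s['joint_positions'],2))
E
python3 -c "
from h import *
tool((463,-208,130),0.06)"
```

```text
clock 0.1 tcp [116.7 485.6 230.5] F [ 0.4 -0.6 -0.1] gap 85.1
local shift cm [ 10.16 -49.88 -59.33]
jaw yaw 1.3350031107395466 spin about tool x (down)  1.2750031107395465 toolx [-0.    -0.002 -1.   ] y [-0.972  0.234  0.   ] z [ 0.234  0.972 -0.002] q [1.33 0.24 0.   1.34 0.   1.57]
```

move_arm([
  [[0,0,0,0.182,8.5],[0,0,0,0.182,8.5],[0,0,0,0.182,8.5],[0,0,0,0.182,8.5],[0,0,0,0.182,8.5],[0,0,0,0.182,8.5],[0,0,0,0.182,8.5],[0,-4.4,1.9,0,8.5],[0,-4.4,1.9,0,8.5],[0,-4.4,1.9,0,8.5],[0,-4.4,1.9,0,8.5],[0,-4.4,1.9,0,8.5],[0,-4.4,1.9,0,8.5],[0,-4.4,1.9,0,8.5],[0,-4.4,1.9,0,8.5],[0,-4.4,1.9,0,8.5],[0,-4.4,1.9,0,8.5],[0,-4.4,1.9,0,8.5],[0,-4.4,1.9,0,8.5],[0,-4.4,1.9,0,8.5]],
])

```text
clock: 2.6
tool_pos: [398.4, -71.3, 231.1]
orientation: [2.275, 1.57, 2.336]
force: [1.1, 0.4, -0.6]
finger_gap: 84.9
```

```bash
python3 -c "
from h import *
tool((463,-208,100),0.06)"
```

```text
clock 2.6 tcp [398.4 -71.3 231.1] F [ 1.1  0.4 -0.6] gap 84.9
local shift cm [ 13.1  -14.04   5.62]
jaw yaw 0.06050797785966591 spin about tool x (down)  0.0005079778596659423 toolx [-0.  0. -1.] y [-0.06   0.998  0.   ] z [ 0.998  0.06  -0.   ] q [-0.18  0.05 -0.22  1.3   0.    1.33]
```

move_arm([
  [[0,-3.5,1.4,0,8.5],[0,-3.5,1.4,0,8.5],[0,-3.5,1.4,0,8.5],[3,-3.5,1.4,0,8.5],[5,0,0,0,8.5],[5,0,0,0,8.5],[0,0,0,0,8.5]],
])

```text
clock: 3.48
tool_pos: [458.7, -204.4, 97.3]
orientation: [2.663, 1.56, 2.724]
force: [-0.4, 0.3, 0.0]
finger_gap: 85.0
```

```bash
python3 -c "
from h import *
tool((463,-208,34),0.06)
d=grab('top'); save(d,'t1.png',(300,160,440,290),4)
d=grab('scene'); save(d,'s1.png',(300,130,500,290),3.8)"
```

```text
clock 3.475 tcp [ 458.7 -204.4   97.3] F [-0.4  0.3  0. ] gap 85.0
local shift cm [ 6.32 -0.41  0.47]
jaw yaw 0.06073025661597686 spin about tool x (down)  0.0007302566159768098 toolx [-0.01   0.004 -1.   ] y [-0.061  0.998  0.005] z [ 0.998  0.061 -0.01 ] q [-0.42  0.35 -0.21  1.02 -0.    1.09]
```

View pics/t1.png

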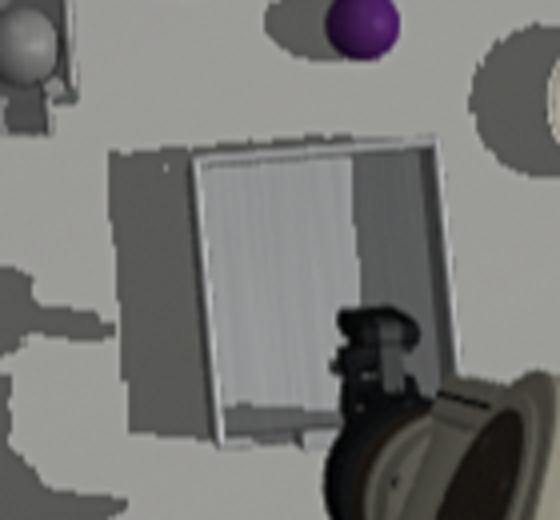

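View pics/s1.png

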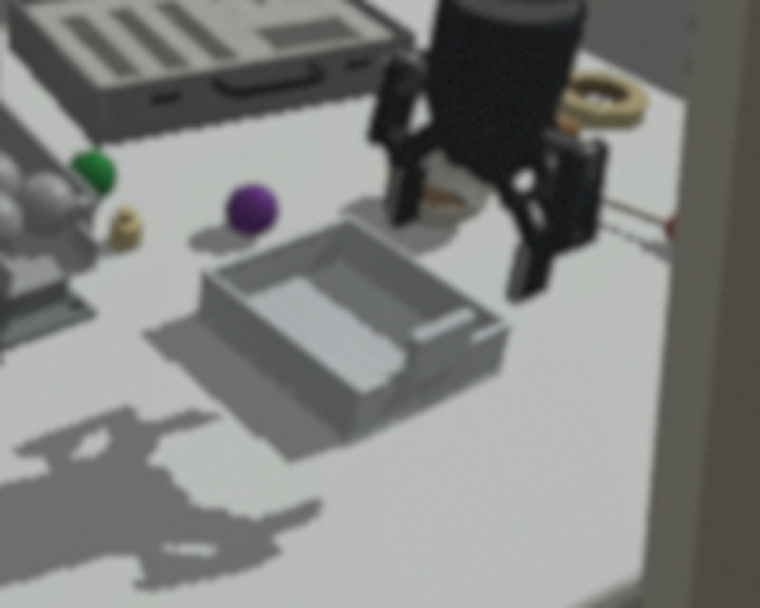

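move_arm([
  [[3,0,0,0,8.5],[2.2,0,0,0,8.5],[1.3,0,0,0,8.5],[0,0,0,0,8.5]],
])

```text
clock: 4.08
tool_pos: [463.3, -206.2, 37.2]
orientation: [-0.484, 1.57, -0.423]
force: [-0.1, 0.6, 0.0]
finger_gap: 85.2
```

```bash
python3 -c "
from h import *
tool((463,-208,34),0.06)
d=grab('scene'); save(d,'s2.png',(300,130,500,290),3.8)"
```

```text
clock 4.075 tcp [ 463.3 -206.2   37.2] F [-0.1  0.6  0. ] gap 85.2
local shift cm [ 0.32 -0.17 -0.04]
jaw yaw 0.061201884091314565 spin about tool x (down)  0.001201884091314609 toolx [ 0.001 -0.    -1.   ] y [-0.061  0.998 -0.001] z [0.998 0.061 0.001] q [-0.42  0.43 -0.28  0.86 -0.    1.09]
```

View pics/s2.png

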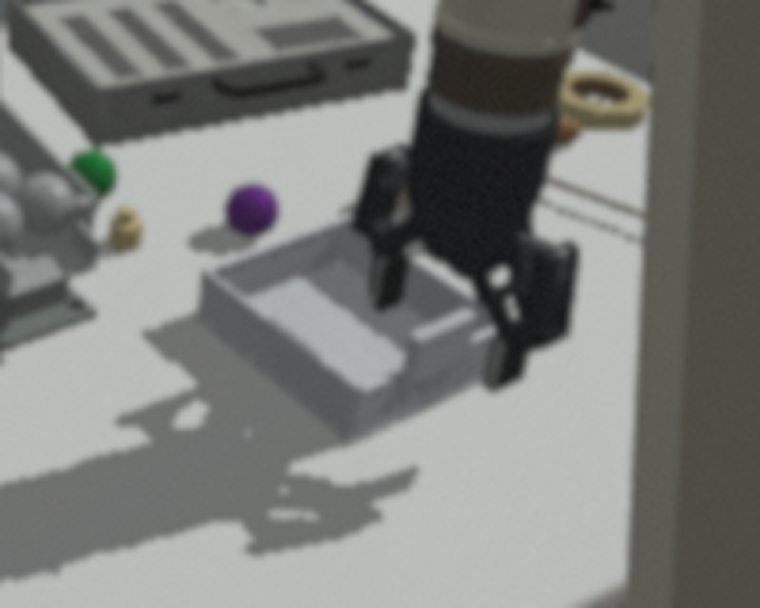

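move_arm([
  [[0.2,0,0,0,0.6],[0,0,0,0,0.6],[0,0,0,0,0.6],[0,0,0,0,0.6],[0,0,0,0,0.6],[0,0,0,0,0.6],[0,0,0,0,0.6]],
])

```text
clock: 5.0
tool_pos: [463.6, -206.2, 34.9]
orientation: [-0.273, 1.569, -0.212]
force: [2.2, 0.9, 3.5]
finger_gap: 9.1
```

```bash
python3 -c "
from h import *
tool((463,-208,34),0.06)
d=grab('scene'); save(d,'s3.png',(300,130,500,290),3.8)"
```

```text
clock 5.0 tcp [ 463.6 -206.2   34.9] F [2.2 0.9 3.5] gap 9.1
local shift cm [ 0.09 -0.17 -0.07]
jaw yaw 0.06124808001938736 spin about tool x (down)  0.0012480800193874764 toolx [ 0.002 -0.    -1.   ] y [-0.061  0.998 -0.001] z [0.998 0.061 0.002] q [-0.42  0.43 -0.28  0.86  0.    1.09]
```

View pics/s3.png

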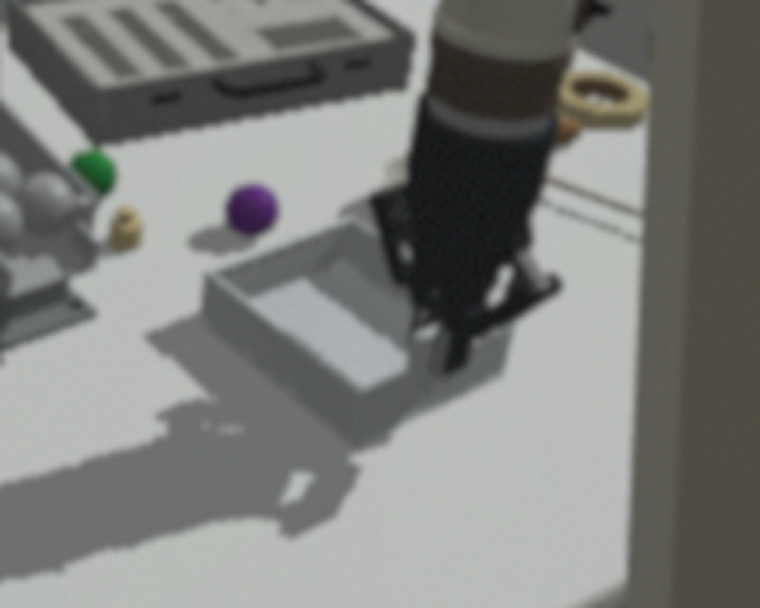

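move_arm([
  [[0,0.7,0,0.013,0.6],[0,1.4,0,0,0.6],[0,1.6,0.1,0,0.6],[0,1.6,0.1,0,0.6],[0,1.6,0.1,0,0.6],[0,1.6,0.1,0,0.6],[0,1.6,0.1,0,0.6],[0,1.6,0.1,0,0.6],[0,1.6,0.1,0,0.6],[0,1.6,0.2,0,0.6],[0,1.2,0.4,0,0.6],[0,0.6,0.5,0,0.6],[0,0,0.6,0,0.6],[0,0,0.4,0,0.6],[0,0,0.1,0,0.6],[0,0,0,0,0.6]],
])

```text
clock: 7.05
tool_pos: [471.3, -40.0, 34.8]
orientation: [-2.955, 1.549, -2.91]
force: [-30.1, -6.1, 39.1]
finger_gap: 9.5
```

```bash
python3 -c "
from h import *
tool((483,-34,34),0.047)
d=grab('top'); save(d,'t4.png',(230,130,390,290),3.6)
d=grab('scene'); save(d,'s4.png',(240,130,440,290),3.8)"
```

```text
clock 7.05 tcp [471.3 -40.   34.8] F [-30.1  -6.1  39.1] gap 9.5
local shift cm [0.05 0.54 1.2 ]
jaw yaw 0.04458812803382973 spin about tool x (down)  -0.0024118719661703203 toolx [-0.021 -0.005 -1.   ] y [-0.045  0.999 -0.004] z [ 0.999  0.045 -0.022] q [-0.08  0.39 -0.35  0.85 -0.01  1.45]
```

View pics/t4.png

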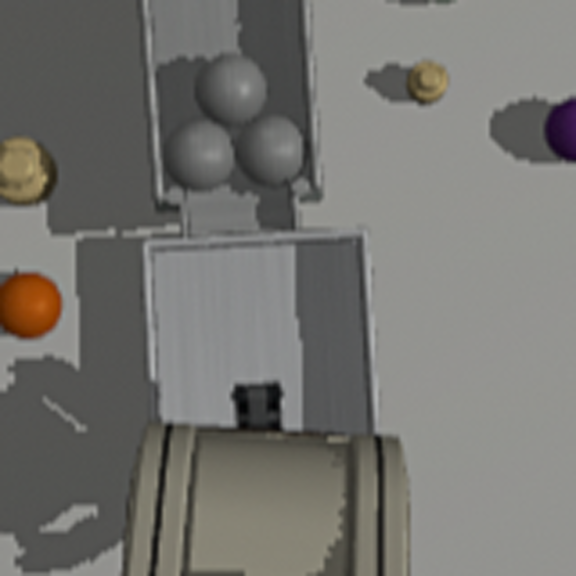

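View pics/s4.png

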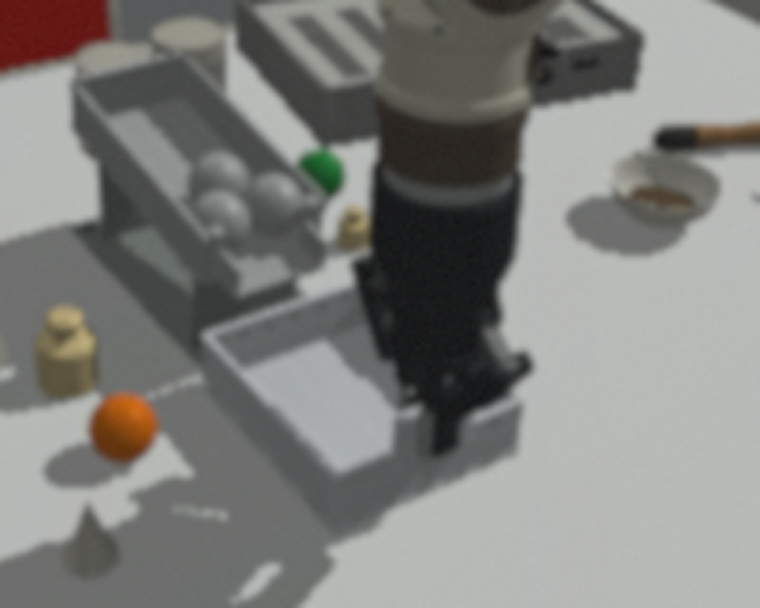

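```bash
python3 -c "
from h import *
d=load('top')
P=lambda u,v,z: pt(d,230+u/3.6,130+v/3.6,z)
a,b=P(146,243,40),P(366,232,40);print(a,b,(a+b)/2)
print(P(250,90,6))
s=load('scene'); S=lambda u,v,z: pt(s,240+u/3.8,130+v/3.8,z)
print(S(203,333,40),S(330,535,2))
"
```

```text
[614.89482153  24.39010559  40.        ] [ 618.92769249 -101.7271295    40.        ] [616.91125701 -38.66851195  40.        ]
[707.22063356 -36.62915389   6.        ]
[612.83528465  26.58232536  40.        ] [462.66246313  25.82066562   2.        ]
```

move_arm([
  [[-0.2,0,0,0,0.6],[-0.1,0,0,0,0.6],[0,0,0,0,0.6]],
])

```text
clock: 7.52
tool_pos: [482.2, -37.7, 36.1]
orientation: [3.049, 1.568, 3.097]
force: [-0.1, 0.1, -4.0]
finger_gap: 8.9
```

```bash
python3 -c "
from h import *
tool((483,-34,34),0.047)"
```

```text
clock 7.525 tcp [482.2 -37.7  36.1] F [-0.1  0.1 -4. ] gap 8.9
local shift cm [0.21 0.37 0.1 ]
jaw yaw 0.04795031205608459 spin about tool x (down)  0.0009503120560845346 toolx [-0.003  0.    -1.   ] y [-0.048  0.999  0.   ] z [ 0.999  0.048 -0.003] q [-0.08  0.39 -0.34  0.84 -0.    1.44]
```

move_arm([
  [[0,0.3,0,0,0.6],[0.1,0,0,0,0.6],[0,0,0,0,3],[0,0,0,0,8],[0,0,0,0,8],[-3,0,0,0,8],[-4,0,0,0,5],[-5,0,0,0,0],[-4,0,0,0,0]],
])

```text
clock: 8.65
tool_pos: [483.9, -34.9, 198.7]
orientation: [-0.11, 1.568, -0.062]
force: [0.6, -0.5, -0.9]
finger_gap: 25.8
```

```bash
python3 -c "
from h import *
tool((483,-34,180),0.047)
d=grab('top'); save(d,'t5.png',(230,130,390,290),3.6)
d=grab('scene'); save(d,'s5.png',(240,130,440,290),3.8)"
```

```text
clock 8.65 tcp [483.9 -34.9 198.7] F [ 0.6 -0.5 -0.9] gap 25.8
local shift cm [ 1.87  0.1  -0.09]
jaw yaw 0.04791741255769617 spin about tool x (down)  0.0009174125576960623 toolx [ 0.002 -0.    -1.   ] y [-0.048  0.999 -0.   ] z [0.999 0.048 0.002] q [-0.07  0.23 -0.1   1.24  0.    1.45]
```

View pics/t5.png

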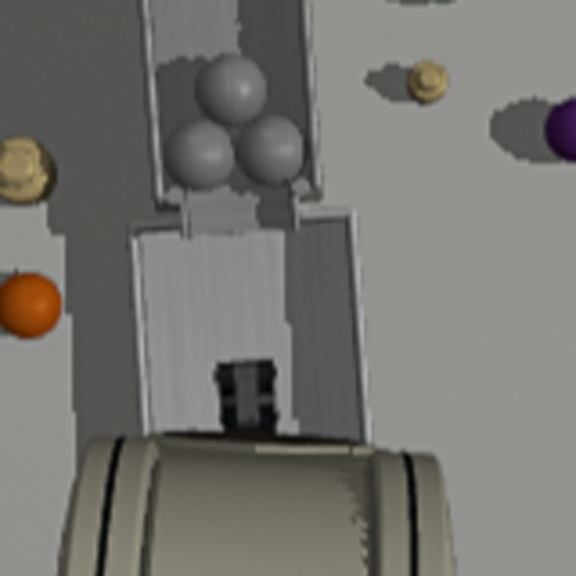

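View pics/s5.png

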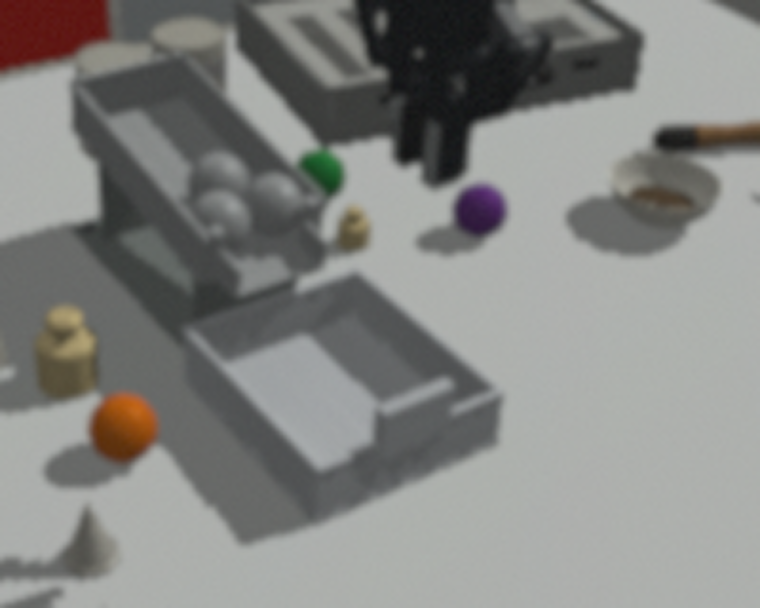

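```bash
python3 -c "
from h import *
d=load('top')
P=lambda u,v,z: pt(d,230+u/3.6,130+v/3.6,z)
c,s=np.cos(.047),np.sin(.047)
def T(p): x,y=p[0]-648,p[1]+28.9; return np.round([c*x+s*y,-s*x+c*y],1)
a,b=P(134,232,40),P(354,211,40);print('pan far',T(a),T(b),T((a+b)/2))
print('balls',T(P(200,155,86)),T(P(270,150,86)),T(P(232,90,91)))
print('spout walls',T(P(186,236,80)),T(P(296,229,80)))
tool((648-25*c-14*s, -28.9-25*s+14*c,140),.047)
"
```

```text
pan far [-23.8  61.2] [-19.9 -65.3] [-21.9  -2. ]
balls [12.7 19.7] [ 13.  -18.7] [46.6 -0.1]
spout walls [-30.8  30.4] [-30.9 -30.2]
clock 8.75 tcp [486.7 -35.1 201.7] F [0.4 0.4 0.8] gap 10.5
local shift cm [ 6.32  1.26 13.57]
jaw yaw 0.04787184366418035 spin about tool x (down)  0.0008718436641803606 toolx [ 0.011 -0.001 -1.   ] y [-0.048  0.999 -0.001] z [0.999 0.048 0.011] q [-0.07  0.22 -0.1   1.24  0.    1.45]
```

move_arm([
  [[0,0.2,3,0,0],[1,0.3,4,0,0],[1.3,0.4,4,0,0],[2,0.4,2.3,0,0],[2,0,0,0,0],[2,0,0,0,0],[0,0,0,0,0],[0,0,0,0,0]],
])

```text
clock: 9.75
tool_pos: [615.7, -15.6, 113.7]
orientation: [-0.18, 1.57, -0.132]
force: [0.4, -0.2, 0.8]
finger_gap: 0.4
```

```bash
cat >> h.py <<'E'
c,s=np.cos(.047),np.sin(.047)
def W(x,y,z): return (648+c*x-s*y,-28.9+s*x+c*y,z)
def T(p): x,y=p[0]-648,p[1]+28.9; return np.round([c*x+s*y,-s*x+c*y,p[2]],1)
def look(n,b1=(240,100,380,260)):
    d=grab('top'); a=cv2.resize(d['pixels'][b1[1]:b1[3],b1[0]:b1[2],::-1],(400,457))
    d2=grab('scene'); b=cv2.resize(d2['pixels'][140:240,240:340,::-1],(400,400)); b=np.vstack([b,np.zeros((57,400,3),np.uint8)])
    cv2.imwrite('pics/'+n,np.hstack([a,b]))
E
python3 -c "
from h import *
tool(W(-25,14,70),.047)
print(T(env.read_state()['tool_pos']))
look('n1.png')"
```

```text
clock 9.75 tcp [615.7 -15.6 113.7] F [ 0.4 -0.2  0.8] gap 0.4
local shift cm [ 4.37 -0.08  0.66]
jaw yaw 0.04788082861700237 spin about tool x (down)  0.0008808286170023383 toolx [ 0. -0. -1.] y [-0.048  0.999 -0.   ] z [0.999 0.048 0.   ] q [-0.03  0.54  0.14  1.17 -0.    1.5 ]
[-31.6  14.8 113.7]
```

View pics/n1.png

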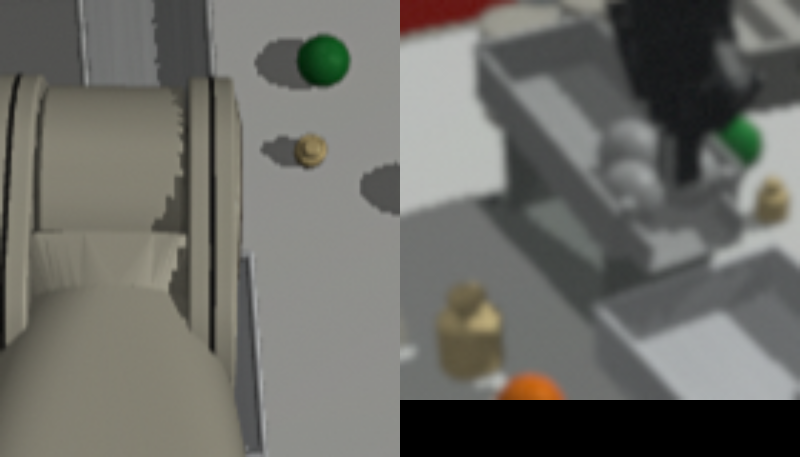

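move_arm([
  [[2,0,0,0,0],[2.1,0,0,0,0],[0,0,0,0,0],[-0.1,0,0.8,0,0],[-0.15,0,1.1,0,0],[-0.15,0,1.2,0,0],[-0.17,0,1.2,0,0],[-0.17,0,1.2,0,0],[-0.17,0,1.0,0,0]],
])

```text
clock: 10.98
tool_pos: [680.0, -13.4, 83.9]
orientation: [-2.203, 1.569, -2.156]
force: [-7.5, -1.9, 6.7]
finger_gap: -0.4
```

```bash
python3 -c "
from h import *
print(T(env.read_state()['tool_pos']))
look('n2.png')"
```

```text
[32.7 14.  83.9]
```

View pics/n2.png

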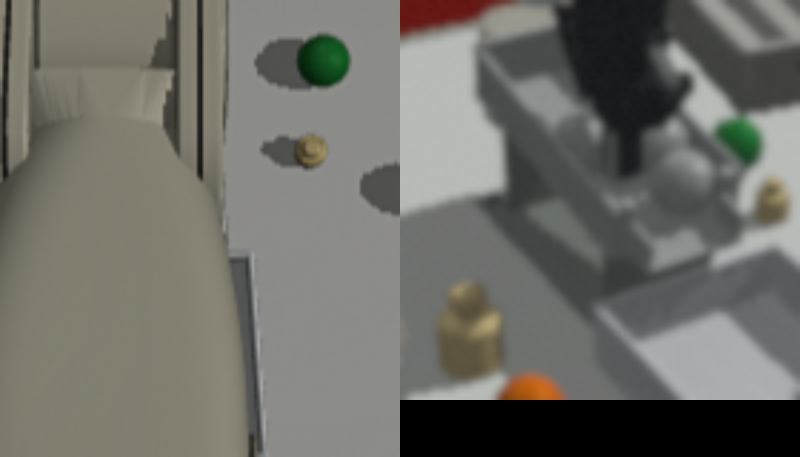

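move_arm([
  [[0,0,0,0,0],[0,0,0,0,0],[0,0,0,0,0]],
])

```text
clock: 11.45
tool_pos: [680.4, -12.2, 81.5]
orientation: [1.59, 1.571, 1.638]
force: [-0.3, -0.7, 0.0]
finger_gap: 0.1
```

```bash
python3 -c "
from h import *
print(T(env.read_state()['tool_pos']))
look('n3.png')"
```

```text
[33.2 15.1 81.5]
```

View pics/n3.png

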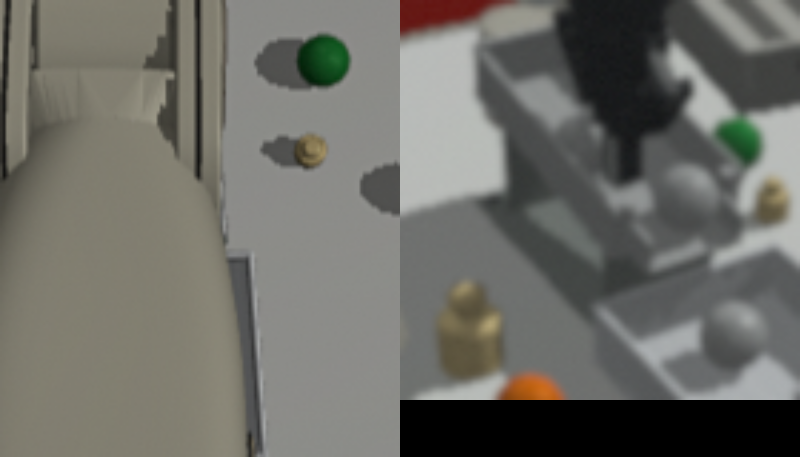

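Two balls are passing in sequence: one is in the pan, the next is at the gate. I'll hold a little longer.

move_arm([
  [[0,0,0,0,0],[0,0,0,0,0],[0,0,0,0,0],[0,0,0,0,0],[0,0,0,0,0],[0,0,0,0,0]],
])

```text
clock: 12.3
tool_pos: [680.5, -12.4, 81.4]
orientation: [3.033, 1.571, 3.081]
force: [-1.7, -0.4, 1.1]
finger_gap: 0.1
```

```bash
python3 -c "
from h import *
print(T(env.read_state()['tool_pos']))
look('n4.png')"
```

```text
[33.2 15.  81.4]
```

View pics/n4.png

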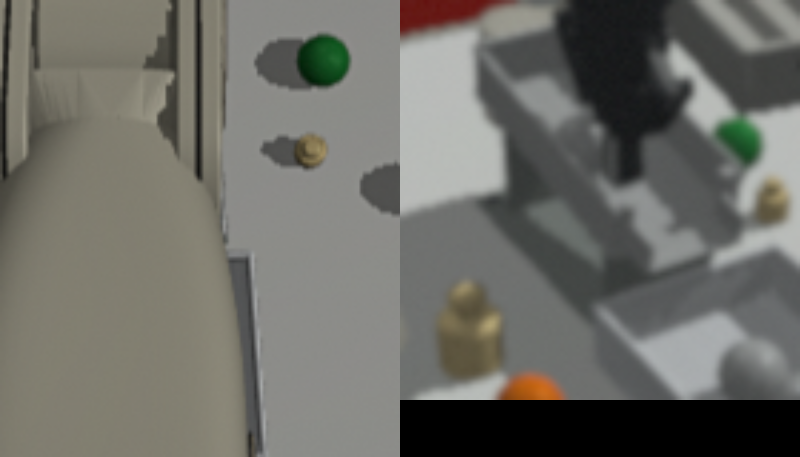

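```bash
python3 -c "
from h import *
save(load('scene'),'s6.png',(240,130,440,290),3.8)"
```

```text
(no output)
```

View pics/s6.png

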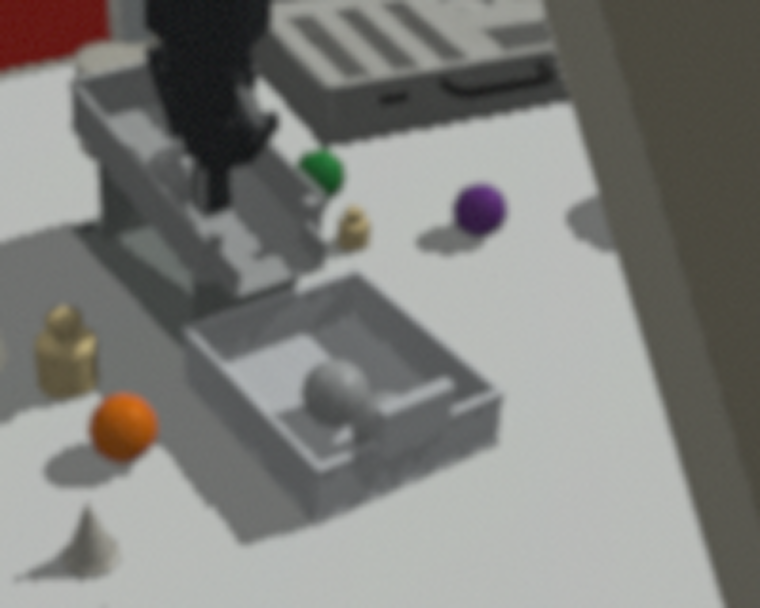

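move_arm([
  [[-4,0,0,0,0],[-4,0,0,0,0],[-4,0,0,0,0],[-2,0,-3,0,0],[0,0,-4,0,0],[0,0,-4,0,0],[0,0,-4,0,0],[0,-4,-4,0,0],[0,-5,-2,0,0],[0,-5,0,0,0],[0,-5,0,0,0],[0,-5,0,0,0],[0,0,0,0,0],[0,0,0,0,0],[0,0,0,0,0],[0,0,0,0,0]],
])

```text
clock: 14.4
tool_pos: [482.5, -261.0, 221.7]
orientation: [-0.24, 1.57, -0.19]
force: [0.3, -0.2, 0.3]
finger_gap: 0.1
```

```bash
python3 -c "
from h import *
print(env.read_state()['clock'],T(env.read_state()['tool_pos']))
d=grab('top'); save(d,'t7.png',(200,80,430,290),3.4)
d=grab('scene'); save(d,'s7.png',(240,130,440,290),3.8)"
```

```text
14.4 [-176.2 -224.1  221.7]
```

View pics/t7.png

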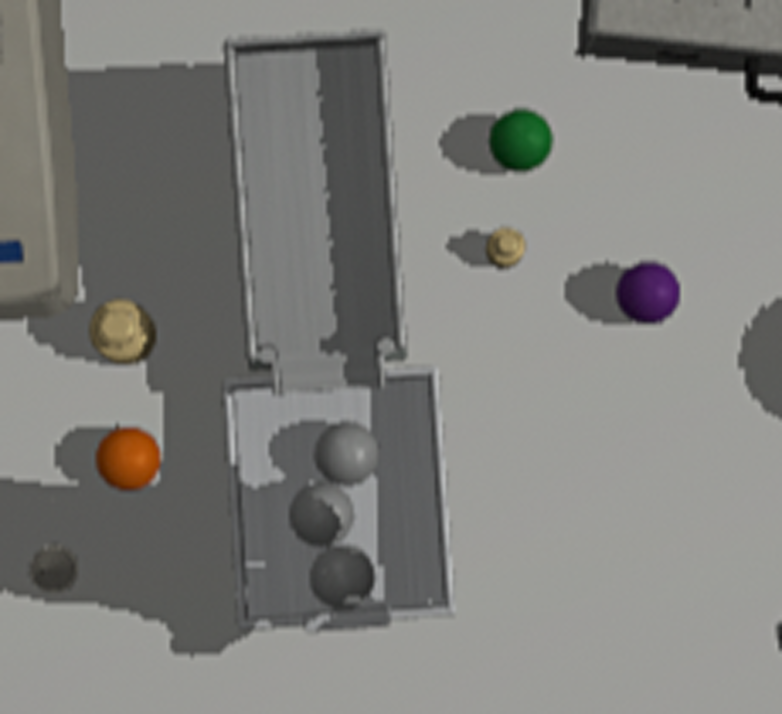

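View pics/s7.png

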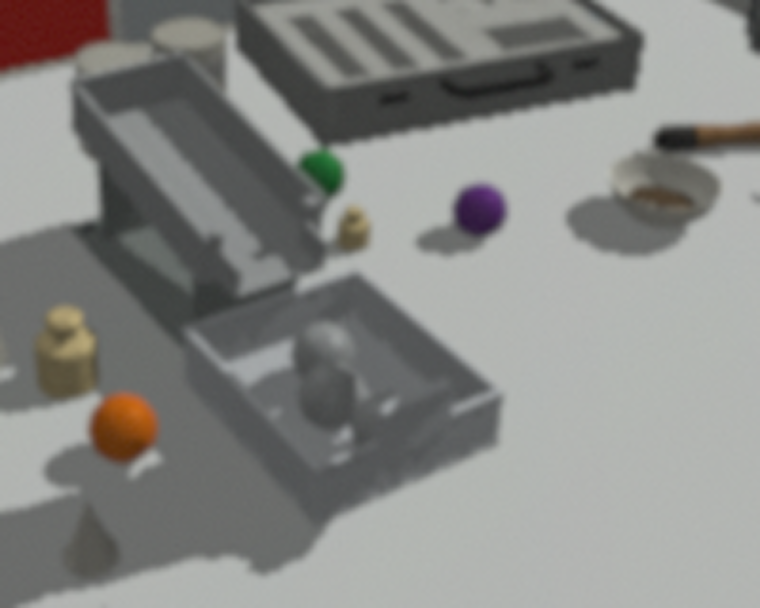

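All three balls are in the pan, at (302,213), (294,231) and (301,249) in the top view, and the tray is empty. I'll wait for them to settle and compare.

move_arm([
  [[0,0,0,0,0],[0,0,0,0,0],[0,0,0,0,0],[0,0,0,0,0],[0,0,0,0,0],[0,0,0,0,0],[0,0,0,0,0],[0,0,0,0,0],[0,0,0,0,0],[0,0,0,0,0],[0,0,0,0,0],[0,0,0,0,0],[0,0,0,0,0],[0,0,0,0,0],[0,0,0,0,0],[0,0,0,0,0]],
])

```text
clock: 16.5
tool_pos: [482.3, -262.2, 221.4]
orientation: [-1.005, 1.571, -0.957]
force: [-0.4, -0.7, 0.4]
finger_gap: 0.1
```

```bash
python3 -c "
from h import *
a=load('top')
b=grab('top'); save(b,'t8.png',(200,80,430,290),3.4)
b2=grab('top'); D=lambda p,q: np.abs(p['pixels'][180:270,260:340].astype(int)-q['pixels'][180:270,260:340]).max()
print('diff now',D(b,b2),'vs earlier',D(a,b))"
```

```text
diff now 3 vs earlier 49
```

View pics/t8.png

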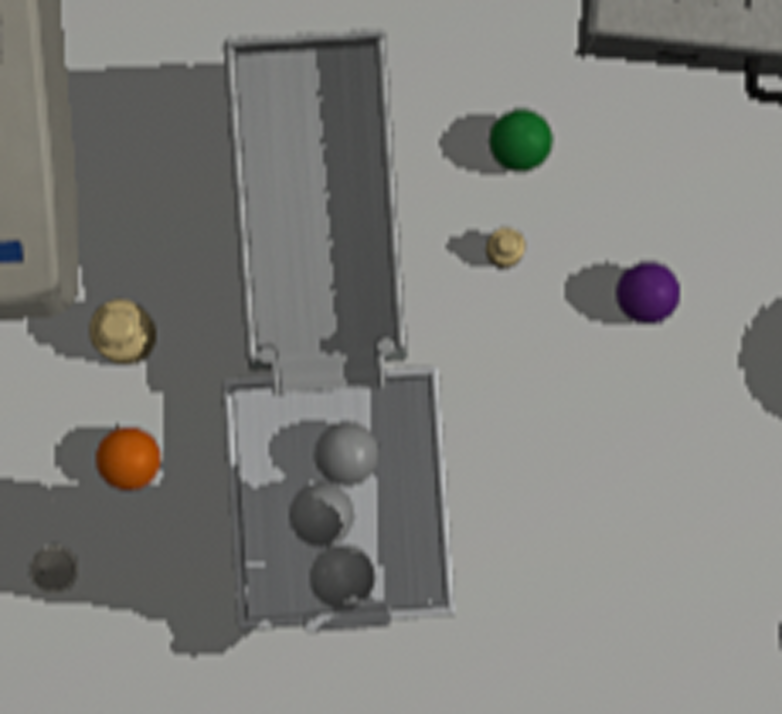

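Nothing is moving: the balls sit at the same pixels as 2 s ago, and the bystanders are unmoved. I'm handing in.

```bash
python3 -c "
from h import *
print(env.job_done())"
```

```text
the job is handed in; nothing more can be done
None
```

All three balls are in the pan and the job is handed in at about 16.6 s of the 45 s allowed. No verdict is reported.

- **Pan:** I gripped it by its tab and slid it under the outlet. Before the first ball was released, it measured about 97 mm downhill of the gate line and 2 mm off the tray's middle line.
- **Balls:** One nudge was enough. I pushed the left ball about 55 mm uphill and held it while the other two rolled out one after the other, then lifted the finger and it followed.
- **Last checks:** The final top image shows three balls at rest in the pan and the tray empty. The cone and both weights are where they started, the look-alike balls are untouched, and the arm is clear of everything.
- **What went off plan:** During the slide the gripper pressed down on the pan with about 39 N, which made it drag and fall short. Raising the gripper 3 mm cleared it, and the pan then reached its place. A pixel comparison of the pan over the last 2 s differed by up to 49 grey levels. The balls' positions in the two pictures agree, so I put that down to shadow or a last slight motion. Two consecutive frames at the end differed by only 3.

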